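# Fit and lock the mini-centrifuge rotor

## Task

Take the blue rotor off its leaning parking stand and slide its hub down over the upright spindle of the white drive base, lowering it gently rather than letting it drop, until it sits fully home on the rubber seat. Only then turn the orange lock ring on top of the rotor clockwise (seen from above) until it stops, and let go. Leave the bottle, the boxes and the pot around the work where they are.

Things in the scene. Friction and masses are not known exactly. Their poses are not given: they have to be found in the camera images.
- rotor: Loose rotor, 0.2-0.3 kg. Origin: centre of the hub's underside, +z along its axis. Up from it: alloy hub 40 mm diameter, z 0-30 mm; blue disc 80 mm diameter, z 30-42, six dark pockets; orange ribbed lock ring 40 mm diameter, z 43-69. Bore right through: 17 mm, 20 in the ring. Starts on the stand's peg, axis leaning 30 to 35 degrees. Grip it across the ring, fingertips about 45 mm from the origin.
- ring_mid (a point): The middle of the orange lock ring, on the rotor's axis, 56 mm from the rotor's origin along its +z.
- lock_ring (a joint): Turn of the orange ring on the rotor, rad: grows clockwise seen from above; 0 open, hard stop at 1.40 (white mark on the ring meets the white dot on the disc). Starts at 0 to 0.25. Captive: it does not rise or sink; friction 0.004 N m. The rubber seat holds the hub while the ring turns; past the stop the whole rotor slips round, which does no harm.
- stand: Fixed aluminium parking stand, foot 110 x 84 mm. Origin: centre of its underside; front is -x, roughly away from the robot. Top plate 84 x 80 mm leans 30 degrees: outward normal (-0.5, 0, 0.866) in its frame. A white peg, 14 mm diameter, 28 mm long, tapered tip, rises square from the plate at (0, 0, 52) mm; the hub sits over it, so draw the rotor off along its own axis.
- drive_base: Fixed white round base, 120 mm diameter, housing 45 mm high. Origin: centre of its underside, +z up. On it a black rubber seat, 48 mm diameter, top 50 mm above the origin. From the seat a vertical steel spindle, 14 mm diameter, rises 76 mm (tip at 126 mm); its top 8 mm taper to 7 mm. With the rotor home the spindle stands 7 mm out of the ring.
- seat (a point): Centre of the top of the rubber seat on the drive base, at the foot of the spindle; the rotor's origin comes here when home.
- spindle_tip (a point): Top end of the spindle, 76 mm above the seat.
- saline_bottle: Bystander: small white bottle with a blue cap, 47 mm diameter, 84 mm tall, origin under its centre, standing near the stand. Leave alone.
- strip_box: Bystander: upright small light-blue carton, 49 x 63 x 92 mm, origin under its centre, near the stand. Leave alone.
- needle_box: Bystander: light-blue carton, 59 x 113 x 67 mm high, origin under its centre, near the drive base. Leave alone.
- waste_pot: Bystander: white pot with a red lid, 130 mm diameter, 190 mm tall, origin under its centre, near the drive base. Leave alone.

How it is judged (in metres and radians):
On the way, in this order (a step that is already met when the one before it is completed fails the run):
1. the rotor is on the spindle, fully home on the seat, with the lock ring not yet turned (horizontal distance between rotor and seat below 0.004 m and z of rotor in the frame of seat between -0.004 and 0.004 m and angle between rotor's own z axis and vertical below 0.07 rad and value of joint lock_ring below 0.7 rad), for 0.2 s.
2. the lock ring is turned clockwise to its stop with the rotor home (horizontal distance between rotor and seat below 0.004 m and z of rotor in the frame of seat between -0.004 and 0.004 m and angle between rotor's own z axis and vertical below 0.07 rad and value of joint lock_ring above 1.25 rad), for 0.2 s.
At the end, for the whole second after the job is handed in: The rotor stands at rest on the spindle, its origin within 4 mm of the seat centre sideways and in height, its axis within 4 degrees of vertical, the lock ring turned to 1.25 rad or more (stop at 1.40), and the fingers off it (all of step 2 and linear speed of rotor below 0.02 m/s and contact force between the fingers and rotor below 0.1 N); the robot touches nothing.
It fails at once if the rotor drops or is slammed down the spindle (faster than 0.45 m/s once its hub is over the spindle) (horizontal distance between rotor and seat below 0.008 m and z of rotor in the frame of seat below 0.074 m and linear speed of rotor above 0.45 m/s).
It fails at once if the rotor is pressed hard onto the drive base (over 60 N) (contact force between rotor and drive_base above 60 N).
It fails at once if the bottle, a box or the pot is shoved more than 30 mm (distance of any of saline_bottle, strip_box, needle_box, waste_pot from where it was at the start of the episode above 0.03 m).
It also fails if it takes over 58 s, if anything falls off the work surface, if the arm or the gripper's body presses on something with over 40 N, if the wrist force passes 120 N, or if a joint passes its speed limit or range.

## Robot

A 6-joint arm with a two-finger parallel gripper is mounted at the origin on the work surface; the furniture and walls round the work are solid. World frame = base frame: x ahead of the robot, y to its left, z up, the work surface at z = 0. Lengths are in mm, angles in degrees, forces in N, time in s.
With the tool pointing down it reaches from about 350 to 850 mm from the base axis. Payload 8.1 kg.
Tool frame: the origin (TCP) lies midway between the tips of the shut fingers; the grasp point (between the pads) lies 19 mm behind it; z points along the fingers, y is the line along which they close (so a half turn about z gives the same grasp; the last joint's range is limited). The gripper opens to 85 mm and grips with 20 to 120 N. Pads are 22 mm wide; open, the fingers measure 114 mm over their backs; the gripper's body (76 mm by 85 mm) begins 54 mm behind the grasp point. The pads swing forward as they close: fully open they stand 13 mm farther back than shut.
Start: joints at [-78.69, 7.471, 85.268, -0, 87.261, -4.893], TCP at [167.448, -576.165, 231.292] pointing down, gripper open.
Joint ranges: [-169.43, 169.43], [-51.17, 129.36], [1.28, 143.12], [-76.62, 256.62], [0, 156.53], [-152.29, 152.29]. Speed limits (degrees/s): [136.94, 136.94, 159.86, 180, 180, 180].

## Interface

Orientations are given as [roll, pitch, yaw] about the fixed x, y, z axes, in that order (R = Rz(yaw) Ry(pitch) Rx(roll)).
In Python, from bench import r, imaging, hand_in gives the robot as it stands (r), with the cameras (imaging) and the job as plain functions.
- The arm moves only by the tool steer_hand, called after "Call:" as name(argument=value, ...), one argument or row to a line, values as JSON. Schema: {"type":"object","properties":{"rows":{"type":"array","items":{"type":"object","properties":{"ax":{"type":"number"},"ay":{"type":"number"},"az":{"type":"number"},"dx":{"type":"number"},"dy":{"type":"number"},"dz":{"type":"number"},"jaw":{"type":"number"}},"additionalProperties":false,"required":["jaw"]},"minItems":1,"maxItems":8},"force":{"type":"number"},"only":{"type":"string"},"quiet":{"type":"boolean"},"lines":{"type":"string"}},"required":["rows"],"additionalProperties":false}. rows is a list of rows, 1 to 8 of them, each an object with the fields ax, ay, az (a rotation vector in degrees), dx, dy, dz (the shift in mm), jaw (the finger opening in mm); a field left out counts as zero (the opening has to be given); each row is the pose to reach, as a shift and turn from the pose commanded when the call began, along the tool's axes at that moment; what a row does not reach only later rows make up. A row lasts 1/8 s, in which the tool goes at most 62.5 mm and 10.7 degrees, less where a joint would pass 70% of its speed; a pose out of reach is approached as far as the arm can. The fingers move at their own pace and stop on an object; force is the grip in N (left out, the last holds). Time passes only in rows, so rows that do not move let the fingers close. The tool returns the time, the measured TCP pose, the force, the opening and the grip force at its end. only (a regular expression) keeps the lines of the reply that match it, lines (a string "A,B") keeps lines A to B, and quiet returns only ok. Input that does not fit is refused with a message, and nothing moves.
- r.sense(): the state, without advancing time (a new reading comes with each control period).
- imaging.snapshot(name): name is "side" or "top"; returns a dict with "pixels" (384x512x3 uint8, blue, green, red), "fx", "fy", "cx", "cy" (pixels), "pose" (4x4, takes a point from camera to world coordinates). Camera axes: x right, y up, looking along -z (the intrinsics and any distortion apply to the point x, -y, -z); pixel columns grow to the right and rows downward; lengths in mm; the calibration is good to about 2 mm. A picture is of the moment at which its call begins. There is no depth.
- hand_in(): hands the job in; it is judged then, once.
The state is a dict: "time": time; "joint_pos": joint angles; "qd": joint speeds; "joint_efforts": joint torques, N m; "tool_pos": TCP position; "tcp_rot": TCP orientation; "ft_force": force on the tool from outside, world axes, zero at the start; "wrist_torque": the same for the moment, N m; "finger_gap": finger opening in mm; "grip_force": force on a finger pad.
Only numpy, scipy, OpenCV 4.12 (cv2) and the standard library are available. Lean on these libraries where they do the work, as an engineer would, in place of code of your own. Each camera call takes 0.05 s, during which the arm holds its last target. There are 200 camera calls.

## Working session

There is one attempt and no reset: what is moved stays moved. The work goes in short steps, Python scripts to look and compute and a tool call to move; the robot and the scene stay as the last step left them, time stands still between calls to the robot, and variables do not carry over. Pictures are saved under pics/ and viewed, at most 10 in all, crops included, and the job is handed in when it is done.

```bash
ls; mkdir -p pics; python3 - <<'E'
from bench import r, imaging, hand_in
import cv2,numpy as np
for n in("side","top"):
    s=imaging.snapshot(n); cv2.imwrite(f"pics/{n}0.png",s["pixels"]); print(n,{k:(np.round(v,3).tolist() if k=='pose' else v) for k,v in s.items() if k!="pixels"})
s=r.sense();print(s)
E
```

```text
bench.py
pics
side {'fx': 436.04673213207315, 'fy': 436.04673213207315, 'cx': 247.95656485705078, 'cy': 189.11320926152214, 'pose': [[-0.846, 0.272, -0.459, -304.484], [-0.534, -0.426, 0.731, 1186.211], [0.003, 0.863, 0.505, 983.663], [0.0, 0.0, 0.0, 1.0]]}
top {'fx': 346.403529501939, 'fy': 346.403529501939, 'cx': 252.39195056323948, 'cy': 185.53462583663935, 'pose': [[-0.023, 0.991, -0.133, 272.115], [-1.0, -0.024, -0.006, -55.923], [-0.009, 0.133, 0.991, 1631.94], [0.0, 0.0, 0.0, 1.0]]}
{'time': 0.1, 'joint_pos': array([-7.86886684e+01,  7.51154772e+00,  8.53245920e+01,  3.39073685e-04,
        8.72619185e+01, -4.89167872e+00]), 'qd': array([ 0.10453047, -0.11545209, -0.18354951,  0.01906301, -0.00372258,
        0.03815252]), 'joint_efforts': array([ 9.65095933e-04, -5.70953214e+01, -5.01941299e+01, -3.61366574e-04,
        8.18056025e-03, -2.22783029e-05]), 'tool_pos': array([ 167.36223468, -575.65600444,  230.32646561]), 'tcp_rot': array([-1.79902328e+02, -8.69906982e-03,  1.62029864e+01]), 'ft_force': array([-0.12199261, -0.36707471,  0.06542797]), 'wrist_torque': array([-0.03480375,  0.01832867, -0.03214154]), 'grip_force': 0.0, 'finger_gap': 85.10548809170017}
```

View pics/side0.png

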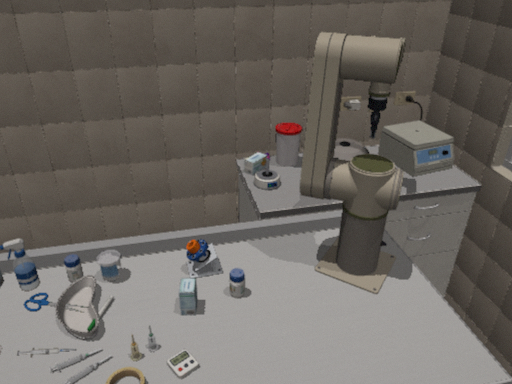

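View pics/top0.png

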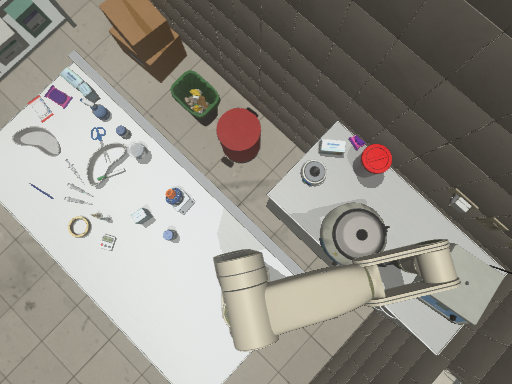

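The side view shows the rotor at (196,247) on the stand at (204,262), with the drive base at (267,178). In the top view the rotor is at (174,196) and the base at (313,172). Next I'll enlarge these areas.

```bash
python3 - <<'E'
import cv2,numpy as np
a=cv2.imread("pics/side0.png");b=cv2.imread("pics/top0.png")
def c(i,x,y,w=50,h=40): return cv2.resize(i[y:y+h,x:x+w],(400,300) if 0 else (w*8,h*7+h),interpolation=cv2.INTER_CUBIC)[:300]
def c(i,x,y): return cv2.resize(i[y:y+37,x:x+50],(400,296),interpolation=cv2.INTER_CUBIC)
cv2.imwrite("pics/crops.png",np.vstack([np.hstack([c(a,175,235),c(a,242,155)]),np.hstack([c(b,155,180),c(b,290,155)])]))
E
```

```text
(no output)
```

View pics/crops.png

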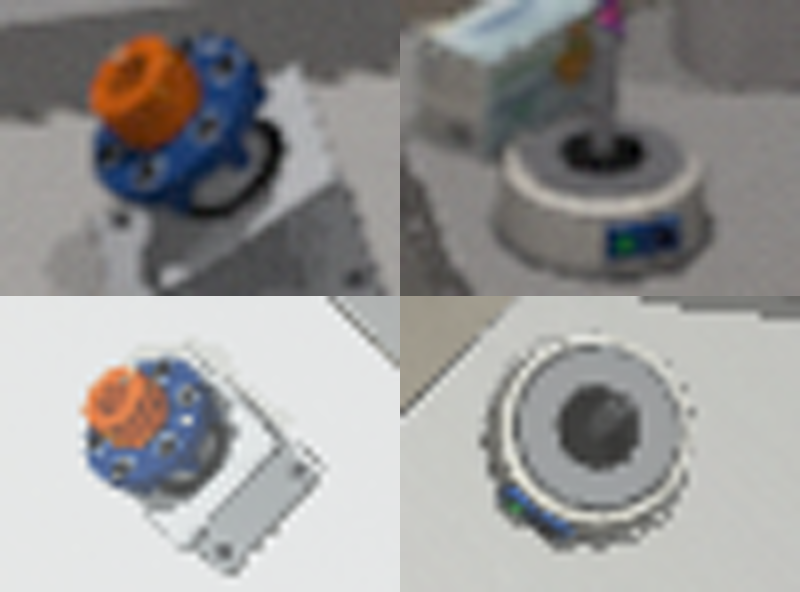

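The crops show the orange ring leaning up-left in the top view, away from the robot. The seat is the dark disc around the spindle. Next I'll triangulate these features.

```bash
cat > see.py <<'E'
import cv2,numpy as np
from bench import r, imaging, hand_in
from scipy.spatial.transform import Rotation as Ro
def ray(s,p):
    d=np.array([(p[0]-s["cx"])/s["fx"],-(p[1]-s["cy"])/s["fy"],-1.]); P=np.array(s["pose"]); d=P[:3,:3]@d
    return P[:3,3],d/np.linalg.norm(d)
def tri(rays):
    A=sum(np.eye(3)-np.outer(d,d) for o,d in rays);b=sum((np.eye(3)-np.outer(d,d))@o for o,d in rays)
    X=np.linalg.solve(A,b);return X,[np.linalg.norm(np.cross(X-o,d)) for o,d in rays]
def plane(s,p,z):
    o,d=ray(s,p);return o+d*(z-o[2])/d[2]
def proj(s,X):
    P=np.array(s["pose"]);c=P[:3,:3].T@(np.array(X)-P[:3,3]);return np.array([s["cx"]+s["fx"]*c[0]/-c[2],s["cy"]-s["fy"]*c[1]/-c[2]])
def mask(s,x,y,w,h,f,k=4):
    im=cv2.resize(s["pixels"][y:y+h,x:x+w],None,fx=k,fy=k,interpolation=cv2.INTER_CUBIC)
    hsv=cv2.cvtColor(im,cv2.COLOR_BGR2HSV).astype(int); m=f(hsv[...,0],hsv[...,1],hsv[...,2]).astype(np.uint8)
    c=max(cv2.findContours(m,cv2.RETR_EXTERNAL,cv2.CHAIN_APPROX_NONE)[0],key=cv2.contourArea)[:,0]
    return (c+.5)/k-.5+[x,y]
def hullc(c):
    h=cv2.convexHull(c.astype(np.float32));M=cv2.moments(h);return np.array([M["m10"],M["m01"]])/M["m00"],h[:,0]
orange=lambda h,s,v:(h<16)&(s>140)&(v>80)
blue=lambda h,s,v:(h>100)&(h<125)&(s>110)&(v>40)
dark=lambda h,s,v:(v<75)
E
python3 - <<'E'
from see import *
S=imaging.snapshot("side");T=imaging.snapshot("top")
bo=(175,235,50,40),(155,180,50,40)
O=[mask(s,*b,orange) for s,b in zip((S,T),bo)]
oc=[hullc(c)[0] for c in O]
X,e=tri([ray(S,oc[0]),ray(T,oc[1])]);print("ring",oc,X,e)
bc=[]
for s,b,o in zip((S,T),bo,O):
    c=mask(s,*b,blue);_,h=hullc(c);
    oh=hullc(o)[1]
    k=np.array([cv2.pointPolygonTest(oh.astype(np.float32),tuple(map(float,p)),True)<-1.5 for p in c])
    on=np.array([cv2.pointPolygonTest(h.astype(np.float32),tuple(map(float,p)),True)<0.5 for p in c])
    el=cv2.fitEllipse(c[k&on].astype(np.float32));print(el,k.sum(),(k&on).sum(),"hull",hullc(np.vstack([c]))[0]);bc.append(np.array(el[0]))
D,e=tri([ray(S,bc[0]),ray(T,bc[1])]);print("disc",D,e);a=X-D;print(a,np.linalg.norm(a),np.degrees(np.arccos(a[2]/np.linalg.norm(a))),np.degrees(np.arctan2(a[1],a[0])))
# seat
bs=(255,165,30,18),(300,160,28,26)
dc=[]
for s,b in zip((S,T),bs):
    c=mask(s,*b,dark);_,h=hullc(c);el=cv2.fitEllipse(h);print("seat",el,hullc(c)[0]);dc.append(hullc(c)[0])
Z,e=tri([ray(S,dc[0]),ray(T,dc[1])]);print(Z,e)
for s,b in zip((S,T),bs):
    c=mask(s,*b,dark);P=np.array([plane(s,p,Z[2])[:2] for p in hullc(c)[1]]);print(cv2.minEnclosingCircle(P.astype(np.float32)))
E
```

```text
ring [array([192.7215717 , 245.90318687]), array([169.29383358, 192.72659733])] [452.51771189 322.29548767 105.15360058] [np.float64(1.709894211442213), np.float64(1.7098942114423452)]
((197.21484375, 250.21890258789062), (17.73509979248047, 23.01278305053711), 41.785133361816406) 305 103 hull [198.40293869 251.08750704]
((170.3859100341797, 200.61424255371094), (3.3404901027679443, 8.321578025817871), 90.47429656982422) 98 70 hull [170.38519737 200.5252193 ]
disc [424.42670521 323.07397758  98.08400699] [np.float64(5.8905409777479925), np.float64(5.890540977748103)]
[28.09100668 -0.77848991  7.0695936 ] 28.97740251670465 75.87907538421675 -1.5874394593730294
seat ((266.88031005859375, 173.5852508544922), (5.867491245269775, 11.095467567443848), 91.29803466796875) [266.85472399 173.61740977]
seat ((314.31732177734375, 171.00180053710938), (9.402854919433594, 9.735904693603516), 149.76734924316406) [314.28198673 171.0965847 ]
[ 547.69769087 -333.82166249   47.044895  ] [np.float64(1.9842976162895771), np.float64(1.9842976162896346)]
((549.2453002929688, -333.7553405761719), 28.36101531982422)
((546.4043579101562, -335.0761413574219), 22.98884391784668)
```

```bash
cat >> see.py <<'E'
def maskall(s,x,y,w,h,f,k=4,amin=20):
    im=cv2.resize(s["pixels"][y:y+h,x:x+w],None,fx=k,fy=k,interpolation=cv2.INTER_CUBIC)
    hsv=cv2.cvtColor(im,cv2.COLOR_BGR2HSV).astype(int); m=f(hsv[...,0],hsv[...,1],hsv[...,2]).astype(np.uint8)
    c=np.vstack([c[:,0] for c in cv2.findContours(m,cv2.RETR_EXTERNAL,cv2.CHAIN_APPROX_NONE)[0] if cv2.contourArea(c)>amin])
    return (c+.5)/k-.5+[x,y]
E
python3 - <<'E'
from see import *
S=imaging.snapshot("side");T=imaging.snapshot("top")
bo=(175,235,50,40),(155,180,50,40)
bl=lambda h,s,v:(h>100)&(h<125)&(s>90)&(v>40)
bc=[];oc=[]
for s,b in zip((S,T),bo):
    o=mask(s,*b,orange);oc.append(hullc(o)[0]);oh=hullc(o)[1].astype(np.float32)
    c=maskall(s,*b,bl);h=hullc(c)[1].astype(np.float32)
    d=lambda H,p:cv2.pointPolygonTest(H,tuple(map(float,p)),True)
    k=np.array([d(oh,p)<-1.2 and d(h,p)<.4 for p in c])
    el=cv2.fitEllipse(c[k].astype(np.float32));print(el,k.sum());bc.append(np.array(el[0]))
X,_=tri([ray(S,oc[0]),ray(T,oc[1])]);D,e=tri([ray(S,bc[0]),ray(T,bc[1])]);a=X-D;print(X,D,e,a,np.linalg.norm(a),np.degrees(np.arccos(a[2]/np.linalg.norm(a))),np.degrees(np.arctan2(a[1],a[0])))
# plate long edges in the top view: Hough lines
g=cv2.cvtColor(cv2.resize(T["pixels"][175:225,150:205],None,fx=8,fy=8,interpolation=cv2.INTER_CUBIC),cv2.COLOR_BGR2GRAY)
for l in cv2.createLineSegmentDetector().detect(g)[0][:,0]:
    p=(l.reshape(2,2)+.5)/8-.5+[150,175]
    if np.linalg.norm(p[0]-p[1])>6:
        A,B=[plane(T,q,40) for q in p];print(p.round(1).tolist(),A[:2].round(),B[:2].round(),"len",np.linalg.norm(A-B).round(),"az",np.degrees(np.arctan2(*(B-A)[1::-1])).round(1)%90)
# base rim
for s,b in zip((S,T),((250,160,34,26),(296,156,36,34))):
    c=maskall(s,*b,lambda h,S_,v:(v>205)&(S_<40));el=cv2.fitEllipse(hullc(c)[1]);print("rim",el,plane(s,el[0],45))
E
```

```text
((197.12916564941406, 250.16082763671875), (18.35175895690918, 23.397302627563477), 40.81522750854492) 129
((172.8348388671875, 195.53665161132812), (11.946663856506348, 16.6532039642334), 41.02521514892578) 95
[452.52092631 322.21215267 105.06948487] [442.71566687 311.87838444  84.59264425] [np.float64(0.7184078201534144), np.float64(0.7184078201534909)] [ 9.80525944 10.33376823 20.47684062] 24.944556123639757 34.82559628886496 46.50326890512737
[[182.6, 200.7], [177.7, 205.4]] [423. 277.] [402. 300.] len 31.0 az 43.19999999999999
[[165.4, 201.2], [165.5, 194.3]] [423. 357.] [455. 357.] len 32.0 az 89.8
[[203.9, 188.5], [190.4, 175.1]] [478. 179.] [542. 242.] len 90.0 az 44.1
[[194.5, 202.9], [189.6, 208.0]] [412. 223.] [389. 245.] len 32.0 az 45.5
[[186.2, 192.5], [191.2, 198.4]] [461. 261.] [433. 238.] len 37.0 az 39.400000000000006
[[180.4, 207.1], [187.7, 199.5]] [394. 288.] [428. 254.] len 48.0 az 45.3Traceback (most recent call last):
  File "<stdin>", line 21, in <module>
  File "see.py", line 27, in maskall
    c=np.vstack([c[:,0] for c in cv2.findContours(m,cv2.RETR_EXTERNAL,cv2.CHAIN_APPROX_NONE)[0] if cv2.contourArea(c)>amin])
    return _nx.concatenate(arrs, 0, dtype=dtype, casting=casting)
           ~~~~~~~~~~~~~~~^^^^^^^^^^^^^^^^^^^^^^^^^^^^^^^^^^^^^^^
ValueError: need at least one array to concatenate
```

The axis azimuth is about 45.5° and the lean about 32–35°, with ring_mid near (451, 320.5, 102). The seat measures (547.7, -333.8, 47), against a stated height of 50. Next I'll write a helper that gives the tool-frame deltas for the approach.

```bash
cat > go.py <<'E'
import sys,numpy as np
from bench import r, imaging, hand_in
from scipy.spatial.transform import Rotation as Ro
def Rt(lean,az,yaw): # tool axis z=-u, u leaning `lean` to azimuth az; yaw as when upright
    return Ro.from_rotvec(np.radians(lean)*np.array([-np.sin(np.radians(az)),np.cos(np.radians(az)),0]))*Ro.from_euler('xyz',[180,0,yaw],degrees=True)
def delta(p,R,s=None):
    s=s or r.sense();R0=Ro.from_euler('xyz',s["tcp_rot"],degrees=True)
    return np.round(np.r_[np.degrees((R0.inv()*R).as_rotvec()),R0.inv().apply(np.array(p)-s["tool_pos"])],1)
E
python3 - <<'E'
from go import *
from see import plane
T=imaging.snapshot("top")
for n,p,z in(("box",(140,214),92),("bottle",(168,235),84),("needle",(334,146),67),("pot",(376,157),190),("bowl",(357,233),150),("fence",(245,230),50)):print(n,plane(T,p,z).round())
R=Rt(32,45.5,45.5);u=-R.as_matrix()[:,2];print(u, R.as_matrix()[:,1])
m=np.array([451,320.5,102.]);print("via1",delta([420,-250,420],Rt(0,0,30)));print("via2",delta([455,200,400],Rt(10,45.5,45.5)));print("pre",m+60*u,delta(m+60*u,R))
E
```

```text
box [363. 456.  92.]
bottle [268. 332.  84.]
needle [ 658. -428.   67.]
pot [ 575. -573.  190.]
bowl [ 258. -485.  150.]
fence [282.  -8.  50.]
[0.37142532 0.37796515 0.8480481 ] [ 7.13250449e-01 -7.00909264e-01  5.55111512e-17]
via1 [  -0.    -0.   -13.8  333.5 -242.7 -188.8]
via2 [  -2.6   -9.8  -29.2  492.7 -665.1 -168.6]
pre [473.2855193  343.17790919 152.88288577] [  -8.2  -31.3  -28.5  550.2 -797.3   78.6]
```

Call:
steer_hand(
  rows=[
    {"dx":20, "dy":-10, "dz":-50, "jaw":85},
    {"az":-2, "dx":60, "dy":-40, "dz":-100, "jaw":85},
    {"az":-4, "dx":105, "dy":-75, "dz":-130, "jaw":85},
    {"az":-6, "dx":150, "dy":-110, "dz":-155, "jaw":85},
    {"az":-8, "dx":195, "dy":-142, "dz":-175, "jaw":85},
    {"az":-10, "dx":240, "dy":-175, "dz":-185, "jaw":85},
    {"az":-12, "dx":285, "dy":-208, "dz":-189, "jaw":85},
    {"az":-14, "dx":333, "dy":-243, "dz":-189, "jaw":85},
  ],
)

```text
time: 1.35
tool_pos: [420.3, -248.4, 421.1]
tcp_rot: [179.9, -0.0, 30.3]
ft_force: [1.1, -0.4, -1.9]
finger_gap: 84.5
grip_force: 0.0
```

```bash
python3 - <<'E'
from go import *
R=Rt(32,45.5,45.5);u=-R.as_matrix()[:,2];m=np.array([451,320.5,102.])
print(delta([455,200,380],Rt(12,45.5,45.5)),delta(m+60*u,R),r.sense()["joint_pos"])
E
```

```text
[  -1.5  -12.   -15.2  255.8 -370.    40.7] [  -4.2  -31.8  -14.9  343.6 -484.8  267.7] [-3.66029972e+01 -9.68332214e+00  8.25698210e+01 -3.55386408e-03
  1.07013776e+02  2.31454544e+01]
```

Call:
steer_hand(
  rows=[
    {"ay":-1.5, "az":-2, "dx":32, "dy":-46, "dz":5, "jaw":85},
    {"ay":-3, "az":-4, "dx":64, "dy":-92, "dz":10, "jaw":85},
    {"ay":-4.5, "az":-6, "dx":96, "dy":-139, "dz":15, "jaw":85},
    {"ay":-6, "az":-8, "dx":128, "dy":-185, "dz":20, "jaw":85},
    {"ax":-1, "ay":-7.5, "az":-10, "dx":160, "dy":-231, "dz":25, "jaw":85},
    {"ax":-1, "ay":-9, "az":-12, "dx":192, "dy":-278, "dz":30, "jaw":85},
    {"ax":-1, "ay":-10.5, "az":-13.5, "dx":224, "dy":-324, "dz":35, "jaw":85},
    {"ax":-1.5, "ay":-12, "az":-15, "dx":256, "dy":-370, "dz":41, "jaw":85},
  ],
)

```text
time: 2.35
tool_pos: [454.5, 200.5, 379.4]
tcp_rot: [-180.0, 12.1, 45.3]
ft_force: [0.8, 0.1, 1.0]
finger_gap: 85.0
grip_force: 0.0
```

```bash
python3 - <<'E'
from go import *
R=Rt(32,45.5,45.5);u=-R.as_matrix()[:,2];m=np.array([451,320.5,102.])
print(delta(m+60*u,R),r.sense()["joint_pos"])
E
```

```text
[-1.000e-01 -1.990e+01 -2.000e-01  1.595e+02 -8.680e+01  1.976e+02] [ 21.43084793   1.78160439  76.80525296  -5.20519722 112.40331201
  64.60315424]
```

Call:
steer_hand(
  rows=[
    {"ay":-4, "dx":35, "dy":-20, "dz":25, "jaw":85},
    {"ay":-8, "dx":70, "dy":-40, "dz":55, "jaw":85},
    {"ay":-12, "dx":105, "dy":-60, "dz":90, "jaw":85},
    {"ay":-16, "dx":135, "dy":-75, "dz":130, "jaw":85},
    {"ay":-20, "dx":155, "dy":-85, "dz":170, "jaw":85},
    {"ay":-20, "dx":160, "dy":-87, "dz":197, "jaw":85},
    {"ay":-20, "dx":160, "dy":-87, "dz":197, "jaw":85},
    {"ay":-20, "dx":160, "dy":-87, "dz":197, "jaw":85},
  ],
)

```text
time: 3.35
tool_pos: [474.4, 342.3, 155.4]
tcp_rot: [-179.9, 31.9, 45.3]
ft_force: [-0.2, 0.2, 0.5]
finger_gap: 84.7
grip_force: 0.0
```

```bash
python3 - <<'E'
from go import *
import cv2
R=Rt(32,45.5,45.5);u=-R.as_matrix()[:,2];m=np.array([451,320.5,102.])
print(delta(m-13*u,R),r.sense()["joint_pos"])
a=imaging.snapshot("side")["pixels"][200:290,150:250];b=imaging.snapshot("top")["pixels"][150:240,130:230]
cv2.imwrite("pics/pre.png",np.hstack([cv2.resize(i,(400,360),interpolation=cv2.INTER_CUBIC) for i in(a,b)]))
E
```

```text
[-0.2 -0.1 -0.2  1.1 -1.2 75.2] [ 34.33719971  39.49337811  58.49113635  -6.20519612 113.34458249
  78.2263205 ]
```

View pics/pre.png

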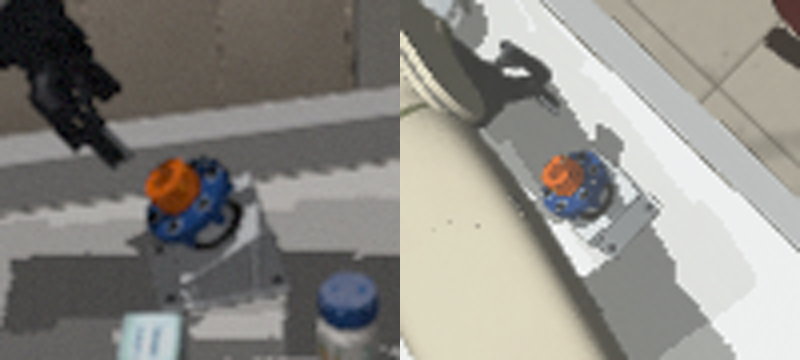

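```bash
python3 - <<'E'
from go import *
from see import proj
s=r.sense();R0=Ro.from_euler('xyz',s["tcp_rot"],degrees=True).as_matrix()
for n,(x0,y0) in(("side",(150,200)),("top",(130,150))):
    S=imaging.snapshot(n)
    for k in(-46,46):print(n,k,((proj(S,s["tool_pos"]+R0@[0,k,-13])-[x0,y0])*4).round()+[400*(n=="top"),0])
    print("tcp",((proj(S,s["tool_pos"])-[x0,y0])*4).round()+[400*(n=="top"),0])
E
```

```text
side -46 [123. 160.]
side 46 [112.  93.]
tcp [127. 136.]
top -46 [490. 172.]
top 46 [551. 110.]
tcp [528. 147.]
```

Both fingertips appear where I predicted: (125,160) in the side crop and (552,105) in the top crop. I'm advancing along the tool axis.

Call:
steer_hand(
  rows=[
    {"dx":1, "dy":-1, "dz":25, "jaw":85},
    {"dx":1, "dy":-1, "dz":45, "jaw":85},
    {"dx":1, "dy":-1, "dz":58, "jaw":85},
    {"dx":1, "dy":-1, "dz":64, "jaw":85},
    {"dx":1, "dy":-1, "dz":68, "jaw":85},
    {"dx":1, "dy":-1, "dz":71, "jaw":85},
    {"dx":1, "dy":-1, "dz":71, "jaw":85},
  ],
  force=30,
)

```text
time: 4.42
tool_pos: [447.1, 316.7, 92.8]
tcp_rot: [-179.9, 32.0, 45.3]
ft_force: [0.3, 0.6, -0.3]
finger_gap: 85.2
grip_force: 0.0
```

```bash
python3 - <<'E'
from go import *
import cv2
R=Rt(32,45.5,45.5);u=-R.as_matrix()[:,2];m=np.array([451,320.5,102.])
print(delta(m-13*u,R))
a=imaging.snapshot("side")["pixels"][220:280,165:235];b=imaging.snapshot("top")["pixels"][165:225,140:210]
cv2.imwrite("pics/at.png",np.hstack([cv2.resize(i,(400,343),interpolation=cv2.INTER_CUBIC) for i in(a,b)]))
E
```

```text
[-0.2  0.  -0.2 -0.3  0.2  2.3]
```

View pics/at.png

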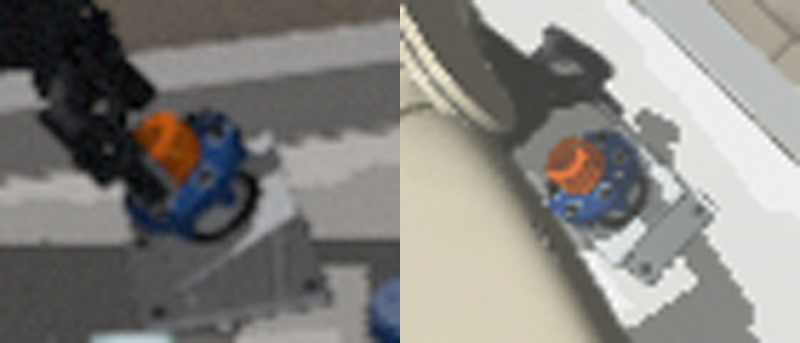

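The fingers straddle the orange ring, with the near pad beside it at (160,180). I'm closing now.

Call:
steer_hand(
  rows=[
    {"jaw":60},
    {"jaw":45},
    {"jaw":38},
    {"jaw":30},
    {"jaw":30},
    {"jaw":30},
  ],
  force=30,
)

```text
time: 5.28
tool_pos: [447.0, 316.8, 92.9]
tcp_rot: [-179.9, 32.0, 45.3]
ft_force: [0.4, 1.5, 3.2]
finger_gap: 38.7
grip_force: 30.2
```

```bash
python3 - <<'E'
from bench import r, imaging, hand_in
print(r.sense()["wrist_torque"],r.sense()["joint_pos"].round(1))
E
```

```text
[ 0.20769862  0.00671548 -0.16759478] [ 33.9  37.   68.9  -6.1 105.6  78.6]
```

Call:
steer_hand(
  rows=[
    {"jaw":30},
    {"dz":-4, "jaw":30},
    {"dz":-8, "jaw":30},
    {"dz":-14, "jaw":30},
    {"dz":-20, "jaw":30},
    {"dz":-20, "jaw":30},
  ],
  force=50,
)

```text
time: 6.02
tool_pos: [455.0, 324.6, 110.2]
tcp_rot: [-179.9, 32.0, 45.3]
ft_force: [0.2, -0.8, -1.9]
finger_gap: 38.0
grip_force: 50.3
```

```bash
python3 - <<'E'
from bench import r, imaging, hand_in
print(r.sense()["wrist_torque"],r.sense()["joint_pos"].round(1))
E
```

```text
[ 0.30922061 -0.2830162  -0.01391196] [ 34.1  37.6  66.1  -6.1 107.7  78.6]
```

Call:
steer_hand(
  rows=[
    {"dz":-10, "jaw":30},
    {"dz":-25, "jaw":30},
    {"dz":-50, "jaw":30},
    {"dz":-90, "jaw":30},
    {"dz":-130, "jaw":30},
    {"dz":-160, "jaw":30},
    {"dz":-160, "jaw":30},
  ],
)

```text
time: 6.9
tool_pos: [515.6, 385.4, 247.4]
tcp_rot: [-180.0, 31.8, 45.3]
ft_force: [-0.1, 0.4, -2.6]
finger_gap: 38.3
grip_force: 50.6
```

```bash
python3 - <<'E'
from go import *
import cv2
print(r.sense()["wrist_torque"],r.sense()["joint_pos"].round(1))
print(delta([455,150,330],Rt(10,45.5,45.5)))
a=imaging.snapshot("side")["pixels"][180:280,140:240];b=imaging.snapshot("top")["pixels"][130:230,130:230]
cv2.imwrite("pics/off.png",np.hstack([cv2.resize(i,(400,400),interpolation=cv2.INTER_CUBIC) for i in(a,b)]))
E
```

```text
[ 0.32831856 -0.31752095  0.02643048] [ 35.2  48.4  35.9  -6.6 126.9  77.4]
[-1.000e-01  2.180e+01 -2.000e-01 -2.219e+02  1.226e+02  4.020e+01]
```

View pics/off.png

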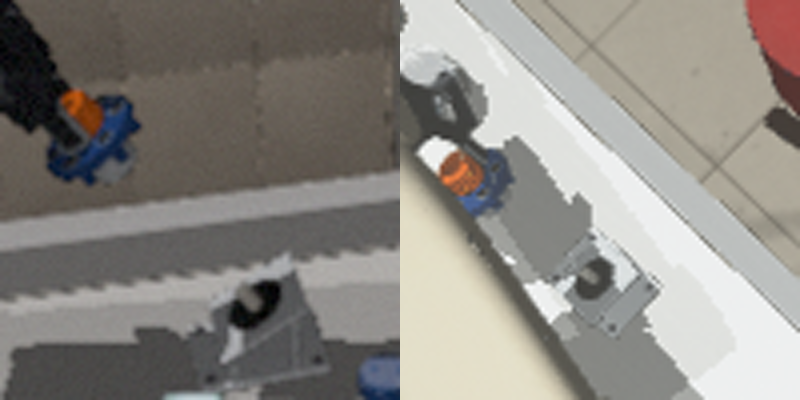

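The rotor is off the peg and held, looking square in the fingers; the bare peg is at (250,298) in the side crop. I'm carrying it over to the base.

Call:
steer_hand(
  rows=[
    {"ay":3, "dx":-28, "dy":15, "jaw":30},
    {"ay":6, "dx":-56, "dy":31, "dz":5, "jaw":30},
    {"ay":9, "dx":-83, "dy":46, "dz":10, "jaw":30},
    {"ay":12, "dx":-111, "dy":61, "dz":15, "jaw":30},
    {"ay":14, "dx":-138, "dy":77, "dz":20, "jaw":30},
    {"ay":17, "dx":-166, "dy":92, "dz":27, "jaw":30},
    {"ay":19, "dx":-194, "dy":107, "dz":33, "jaw":30},
    {"ay":22, "dx":-222, "dy":123, "dz":40, "jaw":30},
  ],
)

```text
time: 8.0
tool_pos: [452.6, 147.6, 326.9]
tcp_rot: [-179.8, 10.1, 45.3]
ft_force: [0.7, -1.4, -1.0]
finger_gap: 38.2
grip_force: 50.7
```

```bash
python3 - <<'E'
from go import *
print(r.sense()["joint_pos"].round(1));print(delta([547,-250,330],Rt(0,45.5,45.5)))
E
```

```text
[ 15.6  -3.9  87.5  -5.  105.2  59.4]
[-2.000e-01  1.010e+01 -2.000e-01 -2.133e+02  3.469e+02  3.400e+01]
```

Call:
steer_hand(
  rows=[
    {"ay":1, "dx":-27, "dy":43, "dz":4, "jaw":30},
    {"ay":2, "dx":-53, "dy":87, "dz":8, "jaw":30},
    {"ay":4, "dx":-80, "dy":130, "dz":13, "jaw":30},
    {"ay":5, "dx":-107, "dy":173, "dz":17, "jaw":30},
    {"ay":6, "dx":-133, "dy":217, "dz":21, "jaw":30},
    {"ay":8, "dx":-160, "dy":260, "dz":25, "jaw":30},
    {"ay":9, "dx":-187, "dy":303, "dz":30, "jaw":30},
    {"ay":10, "dx":-213, "dy":347, "dz":34, "jaw":30},
  ],
)

```text
time: 9.0
tool_pos: [547.6, -249.5, 329.7]
tcp_rot: [-179.7, 0.1, 45.2]
ft_force: [0.9, 0.8, -2.7]
finger_gap: 38.0
grip_force: 50.9
```

```bash
python3 - <<'E'
from go import *
print(r.sense()["joint_pos"].round(1));print(delta([547,-334,230],Rt(0,45.5,45.5)))
E
```

```text
[-29.4   7.   75.7   0.   97.7  15.4]
[ -0.3   0.1  -0.3 -60.2  59.6  99.4]
```

Call:
steer_hand(
  rows=[
    {"dx":-15, "dy":15, "dz":20, "jaw":30},
    {"dx":-30, "dy":30, "dz":45, "jaw":30},
    {"dx":-45, "dy":45, "dz":70, "jaw":30},
    {"dx":-60, "dy":60, "dz":90, "jaw":30},
    {"dx":-60, "dy":60, "dz":99, "jaw":30},
    {"dx":-60, "dy":60, "dz":99, "jaw":30},
  ],
)

```text
time: 9.75
tool_pos: [548.7, -332.4, 231.8]
tcp_rot: [-179.8, 0.1, 45.3]
ft_force: [0.7, -0.9, -2.4]
finger_gap: 38.2
grip_force: 51.1
```

```bash
python3 - <<'E'
from go import *
import cv2
from see import proj
s=r.sense();print(s["joint_pos"].round(1),s["wrist_torque"])
S=imaging.snapshot("side");T=imaging.snapshot("top")
for q in(S,T):print(proj(q,s["tool_pos"]),proj(q,[547,-334,50]),proj(q,[547,-334,126]))
cv2.imwrite("pics/h_s.png",S["pixels"]);cv2.imwrite("pics/h_t.png",T["pixels"])
a=S["pixels"][130:205,220:320];b=T["pixels"][125:215,260:380]
cv2.imwrite("pics/hover.png",np.vstack([cv2.resize(i,(400,300),interpolation=cv2.INTER_CUBIC) for i in(a,b)]))
E
```

```text
[-35.8  14.1  77.8  -0.   88.4   9. ] [ 0.05466762  0.0302048  -0.00479022]
[268.02296569 136.01177696] [267.46035976 173.11409872] [267.90064693 158.01498015]
[321.25393172 162.60047217] [314.22770356 170.7567493 ] [317.12075634 167.73397433]
```

View pics/hover.png

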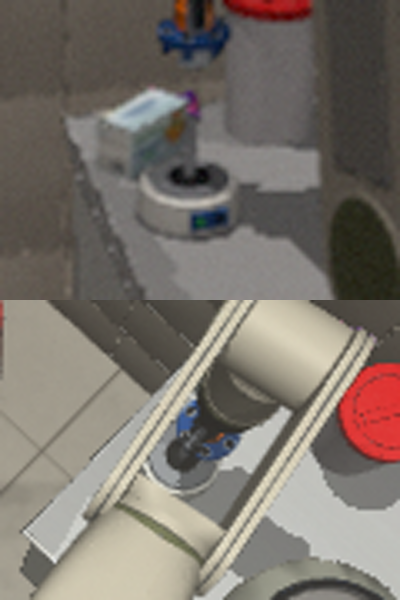

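```bash
cat > meas.py <<'E'
from go import *
from see import *
def side():
    s=r.sense();S=imaging.snapshot("side");p=proj(S,s["tool_pos"])
    x,y=int(p[0])-22,int(p[1])-12
    c=maskall(S,x,y,44,40,lambda h,a,v:(h>100)&(h<125)&(a>110)&(v>40))
    h=hullc(c)[1]; o=hullc(maskall(S,x,y,44,40,orange,4,8))
    el=cv2.fitEllipse(h);return s,S,p,el,o[0],h[:,0].min(),h[:,0].max()
E
python3 - <<'E'
from meas import *
s,S,p,el,o,a,b=side();print("tcp px",p,"disc",el,"ext",a,b,(a+b)/2,"orange",o)
print("disc pred",proj(S,s["tool_pos"]-[0,0,9]))
# base outline rows in side: seat dark + housing silhouettes (white-ish vs table) and spindle
c=mask(S,255,165,30,18,dark);h=hullc(c)[1];print("seat cols",h[:,0].min(),h[:,0].max(),(h[:,0].min()+h[:,0].max())/2,h[:,1].min(),h[:,1].max())
g=cv2.cvtColor(S["pixels"],cv2.COLOR_BGR2GRAY).astype(int)
for y in range(155,186,2):print(y,g[y,250:286].tolist())
E
```

```text
tcp px [267.87967859 135.47095932] disc ((267.9188537597656, 137.7569122314453), (12.107314109802246, 17.26616096496582), 89.69288635253906) ext 259.625 276.625 268.125 orange [276.67812981 129.72984067]
disc pred [267.82515537 137.39683375]
seat cols 261.125 276.125 268.625 170.875 176.875
155 [93, 123, 157, 183, 191, 184, 168, 156, 162, 179, 188, 184, 178, 172, 174, 156, 115, 73, 54, 75, 82, 91, 95, 87, 101, 103, 94, 91, 98, 101, 103, 105, 104, 105, 107, 102]
157 [191, 185, 171, 150, 140, 144, 156, 165, 170, 171, 171, 164, 144, 119, 91, 76, 87, 87, 70, 70, 102, 119, 118, 114, 117, 114, 100, 91, 97, 100, 105, 104, 103, 104, 99, 103]
159 [182, 176, 174, 176, 177, 173, 167, 172, 158, 134, 113, 101, 88, 67, 71, 74, 71, 69, 64, 68, 99, 120, 113, 120, 117, 112, 96, 93, 95, 101, 103, 106, 105, 104, 102, 104]
161 [158, 166, 168, 171, 163, 135, 115, 111, 99, 97, 89, 89, 78, 60, 60, 58, 64, 75, 82, 104, 118, 115, 118, 119, 118, 113, 95, 91, 97, 100, 102, 104, 105, 103, 102, 99]
163 [111, 117, 118, 106, 104, 98, 91, 83, 84, 85, 78, 65, 61, 64, 61, 65, 69, 77, 81, 107, 119, 119, 118, 116, 116,
[... 1201 characters left out ...]
, 78, 79, 100, 117]
179 [117, 117, 120, 117, 106, 108, 112, 131, 153, 174, 182, 164, 149, 142, 127, 119, 125, 123, 125, 120, 129, 137, 143, 153, 166, 169, 154, 127, 95, 84, 77, 76, 80, 76, 77, 77]
181 [119, 117, 118, 113, 103, 105, 112, 113, 117, 120, 122, 131, 140, 159, 165, 166, 173, 172, 168, 169, 164, 158, 144, 117, 102, 100, 95, 95, 92, 85, 81, 79, 79, 76, 75, 79]
183 [116, 120, 118, 102, 90, 100, 111, 113, 119, 117, 119, 123, 124, 123, 123, 121, 124, 99, 75, 77, 67, 56, 41, 38, 23, 34, 51, 83, 93, 80, 73, 80, 80, 78, 77, 78]
185 [117, 116, 118, 119, 101, 82, 94, 111, 115, 114, 118, 121, 119, 117, 120, 119, 117, 85, 33, 58, 58, 44, 31, 23, 22, 19, 42, 81, 88, 75, 76, 77, 79, 76, 80, 78]
```

```bash
python3 - <<'E'
from meas import *
from scipy.optimize import least_squares
s=r.sense();S=imaging.snapshot("side");T=imaging.snapshot("top")
im=dict(side=cv2.imread("pics/side0.png"),top=cv2.imread("pics/top0.png"))
S0=dict(S,pixels=im["side"]);T0=dict(T,pixels=im["top"])
u=-Rt(32,45.5,45.5).as_matrix()[:,2]
for q,b in((S0,(175,235,50,40)),(T0,(155,180,50,40))):
    o=hullc(mask(q,*b,orange))[0];print("ring meas",o,"pred",proj(q,np.array([447.1,316.8,92.8])+11*u))
# top now: blue disc circle fit, known radius
p=proj(T,s["tool_pos"]-[0,0,3]);x,y=int(p[0])-18,int(p[1])-16
c=maskall(T,x,y,36,32,lambda h,a,v:(h>100)&(h<125)&(a>90)&(v>30))
R=40*T["fx"]/(1632-s["tool_pos"][2]+0)/0.999
f=lambda v:np.minimum(np.abs(np.hypot(*(c-v).T)-R),3)
best=min(((least_squares(lambda v:np.hypot(*(c-v).T)-R,p+[a,b],loss="cauchy",f_scale=.15)) for a in(-2,0,2) for b in(-2,0,2)),key=lambda k:k.cost)
d=np.hypot(*(c-best.x).T)-R;print("top disc",best.x,"pred",p,"R",R,"inl",(abs(d)<.3).sum(),len(c),"max out",d.max())
# base: housing rim circle (white) initial
for q,b in((S0,(248,163,40,30)),(T0,(294,152,42,40))):
    im4=cv2.resize(q["pixels"][b[1]:b[1]+b[3],b[0]:b[0]+b[2]],None,fx=4,fy=4,interpolation=cv2.INTER_CUBIC)
    g=cv2.cvtColor(im4,cv2.COLOR_BGR2GRAY);print(np.percentile(g,[5,25,50,75,95]))
    for th in(60,75,90):
        e=hullc(mask(q,*((255,165,30,18) if q is S0 else (300,160,28,26)),lambda h,a,v:v<th));print(th,e[0],cv2.fitEllipse(e[1])[:2],"pred",proj(q,[547,-334,50]))
E
```

```text
ring meas [192.71881274 245.90324621] pred [192.83947617 246.46180128]
ring meas [169.95936713 193.52179971] pred [169.96941886 193.41716621]
top disc [323.44883007 157.97632199] pred [321.34295833 162.32896845] R 9.92453692528643 inl 26 206 max out 4.248105224632294
[ 51.  90. 116. 135. 141.]
60 [266.85815259 173.70052285] ((266.8759765625, 173.6319122314453), (5.222508430480957, 10.536189079284668)) pred [267.46035976 173.11409872]
75 [266.900851   173.63040569] ((266.910400390625, 173.61026000976562), (5.837567329406738, 11.093364715576172)) pred [267.46035976 173.11409872]
90 [263.56465044 170.47315764] ((263.9206848144531, 170.2324981689453), (12.7450532913208, 20.190526962280273)) pred [267.46035976 173.11409872]
[ 82. 154. 195. 198. 202.]
60 [316.41331845 173.25409226] ((316.37603759765625, 173.26309204101562), (2.6064209938049316, 3.7690770626068115)) pred [314.22770356 170.7567493 ]
75 [314.28395931 171.09737872] ((314.3406677246094, 171.00755310058594), (9.386631965637207, 9.710043907165527)) pred [314.22770356 170.7567493 ]
90 [314.3284916  171.04079897] ((314.353271484375, 171.04576110839844), (9.647047996520996, 10.210504531860352)) pred [314.22770356 170.7567493 ]
```

```bash
python3 - <<'E'
from meas import *
S=imaging.snapshot("side");T=imaging.snapshot("top")
S0=dict(S,pixels=cv2.imread("pics/side0.png"));T0=dict(T,pixels=cv2.imread("pics/top0.png"))
g=cv2.cvtColor(S0["pixels"],cv2.COLOR_BGR2GRAY).astype(int)
print("cols 252..283")
for y in range(155,190,2):print(y,*g[y,252:284])
g=cv2.cvtColor(T0["pixels"],cv2.COLOR_BGR2GRAY).astype(int)
print("top row 171, cols 298..330",*g[171,298:331]);print("col 314, rows 155..188",*g[155:189,314])
for y in range(165,177):print(y,*g[y,307:322])
E
```

```text
cols 252..283
155 153 177 188 180 165 149 157 176 181 181 173 171 171 153 111 70 57 74 82 91 91 86 102 103 91 91 97 100 99 105 101 100
157 168 151 136 141 153 161 165 167 169 158 139 116 89 73 82 87 70 68 99 116 117 116 120 106 95 90 96 99 102 103 104 102
159 170 170 173 168 168 170 155 131 110 97 86 68 64 71 87 91 81 71 100 115 116 117 116 108 93 90 96 99 101 103 100 105
161 168 169 163 133 115 111 99 96 89 88 77 60 59 61 72 81 81 98 114 115 115 117 114 110 94 91 93 97 99 101 102 105
163 123 109 100 95 86 83 83 86 79 63 62 65 65 67 76 81 81 103 117 119 116 115 114 118 110 101 92 95 101 102 103 102
165 113 100 85 87 91 89 82 77 72 73 69 67 68 71 80 84 81 116 130 127 125 124 123 125 121 114 116 112 103 102 106 98
167 112 99 84 75 71 67 72 81 82 83 75 74 73 82 86 81 75 112 134 133 134 132 137 132 136 135 136 137 135 136 139 135
169 105 88 80 77 68 70 75 78 73 75 83 80 84 79 78 77 89 114 129 129 136 135 136 137 139 136 136 137 136 136 137 135
171 98 88 82 78 86 92 89 90 101 104 98 87 75 63 75 78 74 78 83 89 100 106 114 125 131 135 135 136 137 135 136 134
173 96 81 73 110 115 100 100 102
[... 1332 characters left out ...]
07 128 197 198
165 158 158 159 159 158 158 158 157 158 158 157 158 156 157 154
166 159 159 159 158 154 110 96 81 90 135 158 157 158 157 157
167 159 159 159 155 105 63 62 61 63 80 95 121 158 158 158
168 159 160 155 116 65 63 60 63 78 103 82 109 134 158 158
169 158 159 153 70 63 62 62 74 85 89 99 86 95 158 158
170 159 157 123 64 63 62 65 82 80 82 77 65 82 159 158
171 159 157 119 64 63 64 70 80 82 74 63 64 80 158 158
172 158 158 152 64 63 64 66 74 67 57 57 64 81 158 158
173 160 159 153 66 64 65 63 64 59 56 57 61 87 158 157
174 159 159 156 119 66 64 65 64 63 58 58 78 156 158 158
175 159 160 160 155 119 67 65 64 63 58 74 98 159 158 158
176 160 160 160 160 158 154 119 81 99 107 156 157 158 158 158
```

The rotor disc sits at column 268.0 in the side view, and the spindle line extrapolates to about 267.8. Alignment is therefore within about 2 mm, inside the 5 mm capture of the tapered tip. I'm lowering it and watching the force.

Call:
steer_hand(
  rows=[
    {"dx":-0.5, "dy":0.3, "dz":15, "jaw":30},
    {"dx":-0.5, "dy":0.3, "dz":30, "jaw":30},
    {"dx":-0.5, "dy":0.3, "dz":42, "jaw":30},
    {"dx":-0.5, "dy":0.3, "dz":50, "jaw":30},
    {"dx":-0.5, "dy":0.3, "dz":54, "jaw":30},
    {"dx":-0.5, "dy":0.3, "dz":54, "jaw":30},
    {"dx":-0.5, "dy":0.3, "dz":54, "jaw":30},
  ],
)

```text
time: 10.98
tool_pos: [549.3, -334.1, 179.8]
tcp_rot: [-180.0, 0.1, 45.2]
ft_force: [0.3, 1.6, -1.6]
finger_gap: 38.2
grip_force: 51.2
```

```bash
python3 - <<'E'
from go import *
print(delta([548.5,-333,171],Rt(0,0,45.5)),r.sense()["ft_force"],r.sense()["wrist_torque"])
E
```

```text
[-0.   0.1 -0.3  0.2 -1.4  8.8] [ 0.27518862  1.55603289 -1.61813432] [0.02842279 0.04292317 0.03778934]
```

Call:
steer_hand(
  rows=[
    {"dz":2, "jaw":30},
    {"dz":4, "jaw":30},
    {"dz":6, "jaw":30},
    {"dz":8, "jaw":30},
    {"dz":10, "jaw":30},
    {"dz":10, "jaw":30},
    {"dz":10, "jaw":30},
  ],
)

```text
time: 11.85
tool_pos: [549.0, -333.8, 169.1]
tcp_rot: [-179.9, 0.1, 45.3]
ft_force: [0.5, -0.0, -2.2]
finger_gap: 38.3
grip_force: 51.2
```

```bash
python3 - <<'E'
from bench import r, imaging, hand_in
print(r.sense()["ft_force"],r.sense()["wrist_torque"])
E
```

```text
[ 0.50849313 -0.0472496  -2.20430684] [ 0.11315474 -0.0039893  -0.03037765]
```

Call:
steer_hand(
  rows=[
    {"dz":2, "jaw":30},
    {"dz":4, "jaw":30},
    {"dz":6, "jaw":30},
    {"dz":8, "jaw":30},
    {"dz":10, "jaw":30},
    {"dz":12, "jaw":30},
    {"dz":12, "jaw":30},
  ],
)

```text
time: 12.72
tool_pos: [548.9, -332.2, 156.7]
tcp_rot: [-179.8, -0.0, 45.3]
ft_force: [-0.4, 7.1, 1.8]
finger_gap: 38.4
grip_force: 51.9
```

```bash
python3 - <<'E'
from bench import r, imaging, hand_in
print(r.sense()["ft_force"],r.sense()["wrist_torque"])
E
```

```text
[-0.42673215  7.07566683  1.80153769] [ 1.63826113  0.19129502 -0.01965059]
```

The force is +7 N along y, so the bore is on the spindle but slightly too far toward -y. I'm shifting it +y.

Call:
steer_hand(
  rows=[
    {"dx":0.5, "dy":-0.5, "jaw":30},
    {"dx":1, "dy":-1, "jaw":30},
    {"dx":1, "dy":-1, "jaw":30},
  ],
)

```text
time: 13.1
tool_pos: [548.9, -331.8, 156.8]
tcp_rot: [-179.9, 0.0, 45.3]
ft_force: [0.6, 4.9, 0.2]
finger_gap: 38.3
grip_force: 51.6
```

```bash
python3 - <<'E'
from bench import r, imaging, hand_in
print(r.sense()["ft_force"],r.sense()["wrist_torque"])
E
```

```text
[0.6107203  4.87964047 0.211794  ] [ 1.1425382   0.00663027 -0.00215722]
```

Call:
steer_hand(
  rows=[
    {"dx":0.7, "dy":-0.7, "jaw":30},
    {"dx":1.4, "dy":-1.4, "jaw":30},
    {"dx":1.4, "dy":-1.4, "jaw":30},
  ],
)

```text
time: 13.48
tool_pos: [548.9, -330.9, 157.0]
tcp_rot: [-179.9, 0.1, 45.2]
ft_force: [1.0, 1.4, -2.2]
finger_gap: 38.1
grip_force: 51.2
```

```bash
python3 - <<'E'
from bench import r, imaging, hand_in
print(r.sense()["ft_force"],r.sense()["wrist_torque"])
E
```

```text
[ 0.9995337   1.35836667 -2.17362398] [ 0.12953717 -0.0917744  -0.02791969]
```

Call:
steer_hand(
  rows=[
    {"dx":0.8, "dy":-0.8, "jaw":30},
    {"dx":0.8, "dy":-0.8, "dz":2, "jaw":30},
    {"dx":0.8, "dy":-0.8, "dz":5, "jaw":30},
    {"dx":0.8, "dy":-0.8, "dz":8, "jaw":30},
    {"dx":0.8, "dy":-0.8, "dz":11, "jaw":30},
    {"dx":0.8, "dy":-0.8, "dz":14, "jaw":30},
    {"dx":0.8, "dy":-0.8, "dz":14, "jaw":30},
  ],
)

```text
time: 14.35
tool_pos: [548.7, -329.2, 142.7]
tcp_rot: [-179.9, 0.1, 45.3]
ft_force: [0.6, 0.1, -2.2]
finger_gap: 38.3
grip_force: 51.3
```

```bash
python3 - <<'E'
from bench import r, imaging, hand_in
print(r.sense()["ft_force"],r.sense()["wrist_torque"])
E
```

```text
[ 0.57450259  0.11179005 -2.1545228 ] [-0.00339433  0.0119894  -0.01487533]
```

Nothing is rubbing, so I'll continue down.

Call:
steer_hand(
  rows=[
    {"dz":3, "jaw":30},
    {"dz":6, "jaw":30},
    {"dz":10, "jaw":30},
    {"dz":14, "jaw":30},
    {"dz":18, "jaw":30},
    {"dz":22, "jaw":30},
    {"dz":22, "jaw":30},
  ],
)

```text
time: 15.22
tool_pos: [548.6, -329.1, 120.5]
tcp_rot: [-179.9, 0.1, 45.2]
ft_force: [-0.4, -0.2, -2.4]
finger_gap: 38.2
grip_force: 51.3
```

```bash
python3 - <<'E'
from bench import r, imaging, hand_in
print(r.sense()["ft_force"],r.sense()["wrist_torque"])
E
```

```text
[-0.4132251  -0.2134737  -2.39357971] [-0.00838494 -0.02981476  0.00399056]
```

Call:
steer_hand(
  rows=[
    {"dz":4, "jaw":30},
    {"dz":8, "jaw":30},
    {"dz":12, "jaw":30},
    {"dz":16, "jaw":30},
    {"dz":18, "jaw":30},
    {"dz":20, "jaw":30},
    {"dz":20, "jaw":30},
  ],
)

```text
time: 16.1
tool_pos: [548.8, -329.2, 101.0]
tcp_rot: [-179.9, 0.1, 45.3]
ft_force: [0.2, -0.4, -1.4]
finger_gap: 38.2
grip_force: 51.3
```

```bash
python3 - <<'E'
from bench import r, imaging, hand_in
print(r.sense()["ft_force"],r.sense()["wrist_torque"])
E
```

```text
[ 0.22216936 -0.42103296 -1.41638447] [-0.03921406  0.02970495  0.00567344]
```

Call:
steer_hand(
  rows=[
    {"dz":1, "jaw":30},
    {"dz":2, "jaw":30},
    {"dz":3, "jaw":30},
    {"dz":4, "jaw":30},
    {"dz":5, "jaw":30},
    {"dz":5, "jaw":30},
  ],
)

```text
time: 16.85
tool_pos: [548.8, -329.2, 96.0]
tcp_rot: [-179.9, 0.1, 45.3]
ft_force: [-0.4, -0.3, -2.7]
finger_gap: 38.1
grip_force: 51.3
```

```bash
python3 - <<'E'
from bench import r, imaging, hand_in
print(r.sense()["ft_force"],r.sense()["wrist_torque"])
E
```

```text
[-0.44871605 -0.31005686 -2.66301353] [0.03384904 0.00799117 0.02506833]
```

Call:
steer_hand(
  rows=[
    {"dz":1, "jaw":30},
    {"dz":2, "jaw":30},
    {"dz":3, "jaw":30},
    {"dz":3, "jaw":30},
    {"dz":3, "jaw":30},
  ],
)

```text
time: 17.48
tool_pos: [549.3, -330.0, 95.1]
tcp_rot: [180.0, 0.1, 45.2]
ft_force: [-4.4, 1.2, 10.2]
finger_gap: 38.1
grip_force: 52.5
```

```bash
python3 - <<'E'
from bench import r, imaging, hand_in
print(r.sense()["ft_force"],r.sense()["wrist_torque"])
E
```

```text
[-4.36850189  1.21014111 10.16077272] [ 0.37067332  0.81843547 -0.02065674]
```

Contact is at TCP z = 95, as expected, with about 10 N on the seat. I'll release so the rotor can settle flat, then look.

Call:
steer_hand(
  rows=[
    {"dz":-1.5, "jaw":30},
    {"dz":-1.5, "jaw":44},
    {"dz":-1.5, "jaw":60},
    {"dz":-1.5, "jaw":60},
    {"dz":-1.5, "jaw":60},
  ],
)

```text
time: 18.1
tool_pos: [548.8, -329.2, 94.5]
tcp_rot: [-179.9, 0.1, 45.3]
ft_force: [0.4, 0.8, 0.4]
finger_gap: 59.9
grip_force: 0.0
```

```bash
python3 - <<'E'
from meas import *
s,S,p,el,o,a,b=side();print(s["ft_force"],"tcp px",p,"disc",el,"ext",a,b)
print("disc pred if home, seat (548.5,-331)",proj(S,[548.5,-331,86]))
T=imaging.snapshot("top")
cv2.imwrite("pics/seat.png",np.hstack([cv2.resize(i,(400,320),interpolation=cv2.INTER_CUBIC) for i in(S["pixels"][145:193,238:298],T["pixels"][145:193,285:345])]))
E
```

```text
[0.41621432 0.76924509 0.4214442 ] tcp px [266.8330826  164.65644172] disc ((268.33795166015625, 172.50167846679688), (18.155654907226562, 30.13632583618164), 162.07908630371094) ext 258.375 276.125
disc pred if home, seat (548.5,-331) [267.04152297 166.21195554]
```

View pics/seat.png

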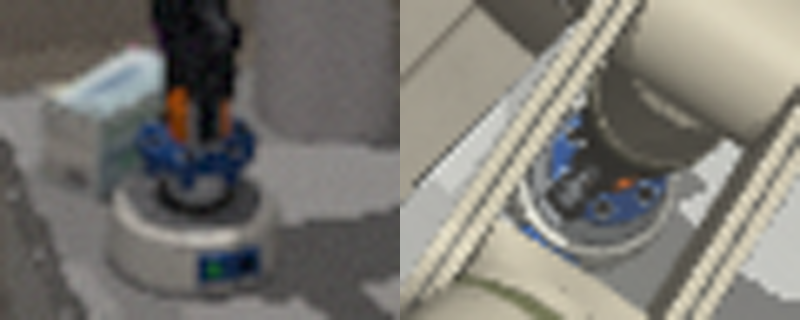

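The hub sits level on the black seat; the disc is at about (195,150) in the side crop. I'm regripping the ring to turn it clockwise, which is + about the tool's z axis.

Call:
steer_hand(
  rows=[
    {"jaw":50},
    {"jaw":38},
    {"jaw":30},
    {"jaw":30},
    {"jaw":30},
  ],
  force=30,
)

```text
time: 18.82
tool_pos: [548.8, -329.3, 94.8]
tcp_rot: [-179.9, 0.1, 45.3]
ft_force: [-0.5, 1.7, 4.1]
finger_gap: 38.6
grip_force: 30.5
```

```bash
python3 - <<'E'
from bench import r, imaging, hand_in
print(r.sense()["ft_force"],r.sense()["wrist_torque"],r.sense()["joint_pos"].round(1))
E
```

```text
[-0.53850473  1.70779567  4.11907913] [ 0.28290581  0.42054192 -0.00808851] [-35.5  19.2  86.2  -0.   74.6   9.2]
```

Call:
steer_hand(
  rows=[
    {"az":5, "jaw":30},
    {"az":10, "jaw":30},
    {"az":16, "jaw":30},
    {"az":22, "jaw":30},
    {"az":28, "jaw":30},
    {"az":34, "jaw":30},
    {"az":40, "jaw":30},
    {"az":40, "jaw":30},
  ],
)

```text
time: 19.82
tool_pos: [549.3, -330.2, 94.9]
tcp_rot: [179.9, 0.0, 5.3]
ft_force: [2.6, -4.7, -0.8]
finger_gap: 38.6
grip_force: 30.3
```

```bash
python3 - <<'E'
from bench import r, imaging, hand_in
print(r.sense()["ft_force"],r.sense()["wrist_torque"],r.sense()["joint_pos"].round(1))
E
```

```text
[ 2.5641493  -4.73856405 -0.81506349] [-0.82342157 -0.28277286 -0.05009951] [-35.6  19.3  86.2  -0.1  74.5  49.2]
```

Call:
steer_hand(
  rows=[
    {"az":6, "jaw":30},
    {"az":12, "jaw":30},
    {"az":18, "jaw":30},
    {"az":24, "jaw":30},
    {"az":30, "jaw":30},
    {"az":36, "jaw":30},
    {"az":42, "jaw":30},
    {"az":42, "jaw":30},
  ],
)

```text
time: 20.82
tool_pos: [549.3, -332.7, 95.5]
tcp_rot: [179.8, -0.2, -36.7]
ft_force: [1.8, -13.6, -2.7]
finger_gap: 38.7
grip_force: 30.4
```

```bash
python3 - <<'E'
from bench import r, imaging, hand_in
print(r.sense()["ft_force"],r.sense()["wrist_torque"],r.sense()["joint_pos"].round(1))
E
```

```text
[  1.80797004 -13.57815609  -2.72363497] [-2.43039244 -0.39642593  0.12685194] [-35.6  19.3  86.1  -0.2  74.4  91.2]
```

The side force rose to 13 N and the twist reads 0.13 N m, so it may be at the stop. I'll release so it settles, then look at where the mark is.

Call:
steer_hand(
  rows=[
    {"jaw":44},
    {"jaw":60},
    {"jaw":60},
  ],
)

```text
time: 21.2
tool_pos: [548.7, -328.7, 94.3]
tcp_rot: [180.0, 0.1, -36.7]
ft_force: [-0.2, 0.7, 0.3]
finger_gap: 60.0
grip_force: 0.0
```

```bash
python3 - <<'E'
from go import *
s=r.sense();print(s["tool_pos"],s["ft_force"],s["wrist_torque"]);print("recentre",delta([549,-331,95],Rt(0,0,-36.7)))
E
```

```text
[ 548.69337846 -328.74574987   94.283503  ] [-0.17536184  0.67112736  0.30942755] [-0.02648812  0.02400236 -0.05805159]
recentre [ 0.   0.1  0.   1.6  1.6 -0.7]
```

The gripper pulled toward the true axis, which puts the spindle at about (547, -331.2). I'll recentre, regrip and turn a further 25° to be sure it is at the stop.

Call:
steer_hand(
  rows=[
    {"dy":1.5, "jaw":60},
    {"dy":3, "jaw":60},
    {"dy":3, "jaw":48},
    {"dy":3, "jaw":38},
    {"dy":3, "jaw":30},
    {"dy":3, "jaw":30},
    {"dy":3, "jaw":30},
  ],
  force=30,
)

```text
time: 22.08
tool_pos: [547.0, -331.9, 94.8]
tcp_rot: [179.9, 0.1, -36.8]
ft_force: [-1.4, -0.8, 1.5]
finger_gap: 38.4
grip_force: 31.0
```

```bash
python3 - <<'E'
from bench import r, imaging, hand_in
print(r.sense()["ft_force"],r.sense()["wrist_torque"])
E
```

```text
[-1.39116161 -0.81809583  1.49546899] [-0.1426693   0.23498711 -0.01639126]
```

Call:
steer_hand(
  rows=[
    {"az":5, "jaw":30},
    {"az":10, "jaw":30},
    {"az":15, "jaw":30},
    {"az":20, "jaw":30},
    {"az":25, "jaw":30},
    {"az":25, "jaw":30},
  ],
)

```text
time: 22.82
tool_pos: [547.1, -331.8, 94.8]
tcp_rot: [179.9, 0.1, -61.7]
ft_force: [-1.4, -0.2, 3.0]
finger_gap: 38.2
grip_force: 31.0
```

```bash
python3 - <<'E'
from bench import r, imaging, hand_in
print(r.sense()["ft_force"],r.sense()["wrist_torque"])
E
```

```text
[-1.37247152 -0.19229756  3.04929134] [-0.00208841  0.13360852 -0.05444379]
```

It is centred, with low forces. I'll open and retreat straight up.

Call:
steer_hand(
  rows=[
    {"jaw":50},
    {"jaw":70},
    {"dz":-5, "jaw":85},
    {"dz":-25, "jaw":85},
    {"dz":-60, "jaw":85},
    {"dz":-110, "jaw":85},
    {"dz":-165, "jaw":85},
    {"dz":-220, "jaw":85},
  ],
)

```text
time: 23.82
tool_pos: [547.3, -331.7, 318.5]
tcp_rot: [180.0, -0.0, -61.7]
ft_force: [0.2, -0.9, -0.5]
finger_gap: 85.3
grip_force: 0.0
```

Call:
steer_hand(
  rows=[
    {"dx":-50, "dz":-20, "jaw":85},
    {"dx":-110, "dz":-20, "jaw":85},
    {"dx":-170, "dz":-20, "jaw":85},
    {"dx":-230, "dz":-20, "jaw":85},
    {"dx":-270, "dz":-20, "jaw":85},
    {"dx":-270, "dz":-20, "jaw":85},
  ],
)

```text
time: 24.58
tool_pos: [419.1, -92.1, 337.4]
tcp_rot: [-179.9, -0.1, -61.6]
ft_force: [0.2, 0.1, 0.2]
finger_gap: 85.1
grip_force: 0.0
```

```bash
python3 - <<'E'
from meas import *
S=imaging.snapshot("side");T=imaging.snapshot("top");print(r.sense()["ft_force"])
for q,b in((S,(250,145,36,32)),(T,(298,150,36,36))):
    o=hullc(mask(q,*b,orange))[0];print("ring",o,"pred home",proj(q,[547,-331.2,106]))
cv2.imwrite("pics/end.png",np.hstack([cv2.resize(i,(400,320),interpolation=cv2.INTER_CUBIC) for i in(S["pixels"][145:193,238:298],T["pixels"][145:193,285:345])]))
E
```

```text
[-0.62358886  0.07709482 -0.45990337]
ring [266.72684306 161.80293862] pred home [267.46866855 162.28506863]
ring [316.39847781 168.23920709] pred home [315.70475843 168.57296723]
```

View pics/end.png

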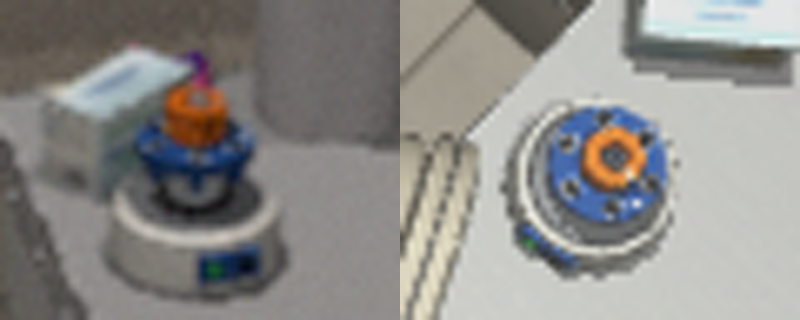

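The rotor stands upright and home on the seat. In the top crop the white ring mark at (632,175) and the disc dot at (637,203) look aligned. I'll check that numerically.

```bash
python3 - <<'E'
from meas import *
T=imaging.snapshot("top")
x,y,w,h=300,152,34,32;k=8
im=cv2.resize(T["pixels"][y:y+h,x:x+w],None,fx=k,fy=k,interpolation=cv2.INTER_CUBIC)
sat=cv2.cvtColor(im,cv2.COLOR_BGR2HSV);
m=((im.min(2)>130)&(sat[...,1]<110)).astype(np.uint8)
n,_,st,c=cv2.connectedComponentsWithStats(m)
o=hullc(mask(T,298,150,36,36,orange))[0];C=plane(T,o,106)[:2];print(C)
for i in range(1,n):
    p=(c[i]+.5)/k-.5+[x,y]
    if np.hypot(*(p-o))<13:
        for z in(119,92):
            d=plane(T,p,z)[:2]-C;print(st[i,4],p.round(2),z,np.hypot(*d).round(1),np.degrees(np.arctan2(d[1],d[0])).round(1))
E
```

```text
[ 548.45969001 -334.41584592]
39129 [318.   165.76] 119 10.0 -31.0
39129 [318.   165.76] 92 17.1 -36.8
41 [316.42 163.24] 119 20.2 3.6
41 [316.42 163.24] 92 25.7 -8.2
57 [307.43 164.75] 119 43.8 71.0
57 [307.43 164.75] 92 42.0 62.4
13 [319.77 164.45] 119 19.6 -42.9
13 [319.77 164.45] 92 26.9 -43.5
22 [308.81 164.97] 119 37.7 69.6
22 [308.81 164.97] 92 36.0 59.4
62 [310.96 165.56] 119 27.9 68.4
62 [310.96 165.56] 92 26.4 54.3
20 [309.96 167.01] 119 30.9 82.9
20 [309.96 167.01] 92 27.7 71.4
33 [321.35 167.26] 119 19.7 -85.6
33 [321.35 167.26] 92 25.8 -75.5
111 [318.92 170.77] 119 16.2 -149.8
111 [318.92 170.77] 92 16.2 -125.1
19 [310.98 171.88] 119 32.6 123.8
19 [310.98 171.88] 92 26.4 120.9
46 [308.96 172.59] 119 41.9 120.3
46 [308.96 172.59] 92 35.9 117.5
15 [320.97 172.07] 119 26.3 -139.8
15 [320.97 172.07] 92 27.1 -124.9
14 [309.82 173.96] 119 42.6 129.9
14 [309.82 173.96] 92 36.4 129.0
106 [320.01 175.03] 119 35.3 -160.1
106 [320.01 175.03] 92 33.6 -149.2
32 [317.89 175.14] 119 33.6 -175.4
32 [317.89 175.14] 92 30.2 -165.2
16 [315.94 177.  ] 119 42.1 171.4
16 [315.94 177.  ] 92 37.4 177.8
```

The ring mark is at -149.8° and the disc dot at -149.2°, so the ring is at its stop. I'm handing in.

```bash
python3 -c "
from bench import r, imaging, hand_in
print(hand_in())"
```

```text
the job is handed in; nothing more can be done
None
```

I handed the job in with the rotor home on the seat, the lock ring at its stop (ring mark within about 1° of the disc dot) and the gripper clear of everything, at about 25 s of the 58 s allowed; no verdict was returned.

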